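Wind the ratchet ribbon winder back to its stop

ROBOT

A 6-joint arm with a two-finger parallel gripper is mounted at the origin on a cart in front of the work surface, level with it; the furniture and walls round the work are solid. World frame = base frame: x ahead of the robot, y to its left, z up, the work surface at z = 0. Lengths are in m, angles in rad, forces in N, time in s.
With the tool pointing down it reaches from about 0.2 to 0.875 m from the base axis. Payload 3.4 kg.
Tool frame: the origin (TCP) lies midway between the tips of the shut fingers; the grasp point (between the pads) lies 19 mm behind it; z points along the fingers, y is the line along which they close (so a half turn about z gives the same grasp; the last joint's range is limited). The gripper opens to 94 mm and grips with 3 to 60 N. Pads are 16 mm wide; open, the fingers measure 119 mm over their backs; the gripper's body (75 mm by 177 mm) begins 78 mm behind the grasp point.
Start: joints at [-1.312, 0.276, 1.505, -0, 1.361, -0.121], TCP at [0.213, -0.534, 0.205] pointing down, gripper open.
Joint ranges: [-2.89, 2.89], [-0.75, 2.08], [0.22, 2.7], [-1.18, 4.32], [0.11, 2.71], [-2.7, 2.7]. Speed limits (rad/s): [2.57, 2.57, 3.14, 3.14, 3.14, 3.14].

INTERFACE

Orientations are given as a unit quaternion [x, y, z, w].
In Python, from station import r gives the robot as it stands. The module is installed in compiled form; this text tells all that it offers.
- The arm moves only by the shell command python3 -m creep 'ROWS' [FORCE]. ROWS is a JSON object whose one key "targets" holds a list of rows, each a list of 7 numbers: the opening, from 0 (shut) to 1 (fully open), then the shift along the tool's x, y, z in units of 30 mm (1.0 is 30 mm), then the turn, a rotation vector about the tool's x, y, z in rad. In form: {"targets": [[claw, x, y, z, rx, ry, rz], ...]}. A call has 1 to 20 rows; each row is the pose to reach, as a shift and turn from the pose commanded when the call began, along the tool's axes at that moment; what a row does not reach only later rows make up. A row lasts 1/12 s, in which the tool goes at most 41.7 mm and 7.16 degrees, less where a joint would pass 70% of its speed; a pose out of reach is approached as far as the arm can. A call with a gripper value outside its range is refused whole. The fingers move at their own pace and stop on an object; FORCE is the grip in N (left out, the last holds). Time passes only in rows, so rows that repeat a pose let the fingers close. It gives the time, the measured TCP pose, the force, the opening and the grip force at its end, in the units of the state.
- r.get_obs(): the state, without advancing time (a new reading comes with each control period).
- r.snapshot(name): name is "scene" or "top" or "wrist"; returns a dict with "frame" (400x640x3 uint8, red, green, blue), "camera_matrix" (3x3 intrinsics, pixels), "cam_to_world" (4x4, takes a point from camera to world coordinates). Camera axes: x right, y up, looking along -z (the intrinsics and any distortion apply to the point x, -y, -z); pixel columns grow to the right and rows downward; lengths in m; the calibration is good to about 2 mm. A picture is of the moment at which its call begins. There is no depth.
- r.close_job(): hands the job in; it is judged then, once.
Trained networks look in a picture, given as the dict that the camera call returned (one of the last four; its "shot" number tells which), for a name from the list of things; names that differ only in an ending like _2 or _b are one class to them, and where a whole thing is asked for, a point or a joint stands for the part that bears it (a point fixed in the world has none). Each returns a list of dicts, best first, with "score" (0 to 1); they miss things now and then, are a little off and sometimes report something else, mostly with a low value. They report only what shows in the picture. A call takes as long as a camera call.
- r.find_in(picture, target): "bbox" ([left, top, width, height] in pixels, round what is visible of it).
The state is a dict: "time": time; "joint_pos": joint angles; "joint_velocities": joint speeds; "joint_efforts": joint torques, N m; "ee_pos": TCP position; "ee_rot": TCP orientation; "contact_force": force on the tool from outside, world axes, zero at the start; "wrist_torque": the same for the moment, N m; "gripper_width": finger opening in m; "grip_force": force on a finger pad.
Only numpy, scipy, OpenCV 4.12 (cv2) and the standard library are available. Lean on these libraries where they do the work, as an engineer would, in place of code of your own. Each camera call takes 0.05 s, during which the arm holds its last target. There are 200 camera calls.

TASK

The little bench-top ribbon winder has to go back to its starting position: swing its holding pawl up and right over so that it stays lifted, wind the reel backwards (counterclockwise seen from above) by its finger knob until you feel the reel's peg press lightly but definitely against the stop post, then let the pawl down onto the teeth again, without pressing on it and with the reel still at its stop. Never force the reel against the pawl or strain the stop, and do not shift the things standing around.

Things in the scene. Friction and masses are not known exactly. Their poses are not given: they have to be found in the camera images.
- stand: round dark wooden base of the ribbon winder, 184 mm across, 10 mm high, fixed; origin under its centre, on the reel's upright axis; z up. Its -x side, about towards the robot, carries the pawl's bracket, 57 mm high. The reel on it has 16 saw teeth, 7 mm high, along its rim, 56 to 70 mm from the axis, tops at 33 mm; a wooden spindle 26 mm thick, 62 mm high, stands on the axis
- reel (a joint): turn of the steel ratchet reel (140 mm across) about the stand's z, rad, growing counterclockwise from above = BACKWARDS; starts at -2.2 to -1.2. It meets its stop at a value from -0.3 to +0.3, different each time and not measured: find it by feel. It turns stiffly (0.12 N m, 2.5 N at the knob) and stays where left. With the pawl down it turns only clockwise
- reel_knob (a point): middle of the round dark wooden finger knob standing on the reel, free to spin on its own stem, 16 mm thick, from 34 to 70 mm above the table, 48 mm from the axis (along the stand's +y when joint reel is 0); this point is 56 mm above the table. Grip it from above and pull it round in an arc
- pawl (a joint): swing of the dark steel pawl about its level hinge, rad: 0 = lowest between the teeth, up to 0.15 on a tooth's top, 1.96 upright, 2.45 fully over against its limit, where its weight (about 60 g, nearly free hinge) keeps it; before upright it falls back onto the teeth. Lifting turns it about the stand's +x axis: up, then over towards the stand's -y
- pawl_hinge (a point): middle of the pawl's hinge, 49 mm above the table, 66 mm from the stand's axis along its -x and 48 mm along its -y; the hinge axis is the stand's x axis
- pawl_pin (a point): grip point on the pawl's level pin, 10 mm thick, sticking 36 mm out to the stand's -x, away from the reel, parallel to the hinge. The point is 24 mm out from the hinge point along -x and 46 mm from the hinge axis. With joint pawl at 0 it lies 22 degrees below the hinge's level, 32 mm above the table, on the hinge's +y side. Pinch it from above across the stand's y
- candle_tin: bystander: candle in a brass tin, 50 mm across, 28 mm high, origin under its middle; loose, beside the winder
- gift_box: bystander: small dark lidded card box with a flowered lid, 63x71x30 mm, origin under its middle; loose, beside the winder
- reel_peg (a point): brass peg, 8 mm thick, sticking 13 mm out of the reel's rim at 19 mm height and turning with it; this point is its outer end, 83 mm from the axis. It meets an upright brass stop post, 10 mm thick, 28 mm high, on the base. Press it on with 3 to 7 N for half a second: about 8 to 14 N along the arc at the knob, reel friction included; over 10 N at the peg strains the stop
- pawl_nose (a point): middle of the pawl's tip that drops between the teeth, 7 mm round, 50 mm from the hinge axis. Turning the reel backwards while the pawl is down jams a tooth against it, and so does pushing the pawl down hard: more than 20 N at the tip spoils it; its own weight seats it
- card_deck: bystander: flat boxed deck of cards with a dotted pattern, 62x88x14 mm, origin under its middle; loose, beside the winder

How it is judged:
On the way, in this order (a step that is already met when the one before it is completed fails the run):
1. the pawl is swung over past upright (value of joint pawl above 2.1 rad), for 0.2 s.
2. the reel is wound back and its peg pressed on the stop post with more than 2 N (contact force between peg and stop_rod above 2 N), for 0.2 s.
At the end, for the whole second after the job is handed in: the pawl lies down on the teeth again (joint pawl under 0.18 rad), the reel's peg still stands at the stop post (gap under about 4 mm) and both are at rest (value of joint pawl below 0.18 rad and horizontal distance between peg and stop_rod below 0.0135 m and velocity of joint reel between -0.05 and 0.05 rad/s and velocity of joint pawl between -0.05 and 0.05 rad/s); the robot touches nothing.
It fails at once if the pawl's tip is jammed on the teeth with more than 20 N (contact force between nose and anything else above 20 N).
It fails at once if the peg is pressed on the stop with more than 10 N (contact force between peg and stop_rod above 10 N).
It fails at once if a bystander is shifted by more than 30 mm (distance of any of candle_tin, gift_box, card_deck from where it was at the start of the episode above 0.03 m).
It also fails if it takes over 64 s, if anything falls off the work surface, if the arm or the gripper's body presses on something with over 40 N, if the wrist force passes 120 N, or if a joint passes its speed limit or range.

## Working session

There is one attempt and no reset: what is moved stays moved. The work goes in short steps, Python scripts to look and compute and a shell command to move; the robot and the scene stay as the last step left them, time stands still between calls to the robot, and variables do not carry over. Pictures are saved under pics/ and viewed, at most 10 in all, crops included, and the job is handed in when it is done.

```bash
mkdir -p pics; cat > h.py <<'E'
import numpy as np, cv2, json
from scipy.spatial.transform import Rotation as R
from station import r
def proj(p,P):
    K=np.array(p["camera_matrix"]);T=np.array(p["cam_to_world"])
    P=np.atleast_2d(P);c=(P-T[:3,3])@T[:3,:3]
    c=c*[1,-1,-1];u=c@K.T
    return u[:,:2]/u[:,2:]
def ray(p,uv,z):
    K=np.array(p["camera_matrix"]);T=np.array(p["cam_to_world"])
    d=np.linalg.solve(K,[uv[0],uv[1],1.])*[1,-1,-1];d=T[:3,:3]@d;o=T[:3,3]
    return o+d*(z-o[2])/d[2]
def save(p,n): cv2.imwrite(f"pics/{n}.png",p["frame"][:,:,::-1])
E
python3 - <<'E'
from h import *
for c in ("top","scene"):
    p=r.snapshot(c);save(p,c+"0")
    print(c,np.round(p["cam_to_world"],3).tolist(),np.round(p["camera_matrix"],1).tolist())
    for t,z in (("stand",0.01),("reel",.03),("reel_knob",.056),("pawl",.045),("pawl_hinge",.049),("pawl_pin",.032),("reel_peg",.019),("pawl_nose",.03),("candle_tin",.02),("gift_box",.02),("card_deck",.01)):
        for d in r.find_in(p,t)[:2]:
            b=d["bbox"];u=(b[0]+b[2]/2,b[1]+b[3]/2)
            print(t,round(d["score"],2),np.round(b).tolist(),np.round(ray(p,u,z),3))
o=r.get_obs();print(o["ee_pos"],o["ee_rot"],o["time"])
E
```

```text
top [[-0.018, 0.981, -0.195, 0.422], [-1.0, -0.022, -0.016, 0.219], [-0.02, 0.195, 0.981, 0.988], [0.0, 0.0, 0.0, 1.0]] [[490.1, 0.0, 320.8], [0.0, 490.1, 198.1], [0.0, 0.0, 1.0]]
stand 0.58 [266.0, 192.0, 90.0, 96.0] [0.532 0.256 0.01 ]
reel 0.95 [276.0, 200.0, 70.0, 71.0] [0.538 0.257 0.03 ]
reel 0.44 [233.0, 183.0, 40.0, 38.0] [0.608 0.372 0.03 ]
reel_knob 0.64 [276.0, 201.0, 70.0, 68.0] [0.536 0.255 0.056]
reel_knob 0.17 [310.0, 152.0, 24.0, 27.0] [0.674 0.232 0.056]
pawl 0.8 [290.0, 266.0, 38.0, 20.0] [0.458 0.26  0.045]
pawl_hinge 0.93 [266.0, 191.0, 91.0, 97.0] [0.527 0.254 0.049]
pawl_pin 0.69 [297.0, 262.0, 30.0, 26.0] [0.46  0.255 0.032]
pawl_pin 0.69 [276.0, 199.0, 71.0, 73.0] [0.537 0.256 0.032]
reel_peg 0.84 [278.0, 199.0, 71.0, 72.0] [0.54  0.252 0.019]
pawl_nose 0.56 [294.0, 264.0, 28.0, 23.0] [0.46  0.262 0.03 ]
candle_tin 0.85 [312.0, 148.0, 19.0, 31.0] [0.686 0.232 0.02 ]
gift_box 0.66 [230.0, 182.0, 42.0, 38.0] [0.612 0.376 0.02 ]
scene [[-0.725, 0.418, -0.548, 0.137], [-0.689, -0.446, 0.572, 0.696], [-0.005, 0.792, 0.611, 0.575], [0.0, 0.0, 0.0, 1.0]] [[373.8, 0.0, 319.2], [0.0, 373.8, 200.5], [0.0, 0.0, 1.0]]
stand 0.82 [282.0, 208.0, 84.0, 66.0] [0.536 0.266 0.01 ]
reel 0.85 [295.0, 212.0, 62.0, 51.0] [0.528 0.268 0.03 ]
reel 0.57 [339.0, 238.0, 23.0, 30.0] [0.461 0.268 0.03 ]
reel_knob 0.91 [295.0, 204.0, 63.0, 57.0] [0.517 0.278 0.056]
pawl 0.74 [340.0, 232.0, 27.0, 33.0] [0.454 0.268 0.045]
pawl_hinge 0.91 [279.0, 205.0, 90.0, 69.0] [0.512 0.292 0.049]
pawl_hinge 0.6 [295.0, 208.0, 65.0, 55.0] [0.515 0.278 0.049]
reel_peg 0.82 [295.0, 206.0, 65.0, 56.0] [0.541 0.251 0.019]
pawl_nose 0.52 [340.0, 234.0, 24.0, 33.0] [0.463 0.261 0.03 ]
gift_box 0.85 [237.0, 227.0, 44.0, 43.0] [0.614 0.382 0.02 ]
card_deck 0.66 [326.0, 190.0, 43.0, 23.0] [0.59  0.122 0.01 ]
[ 0.21313658 -0.53407076  0.20547788] [ 9.82027612e-01  1.88737301e-01 -2.35062578e-06  2.89973504e-05] 1.2
```

```bash
python3 - <<'E'
import cv2,numpy as np
a=cv2.imread("pics/top0.png")[140:300,225:375];b=cv2.imread("pics/scene0.png")[180:290,230:380]
a=cv2.resize(a,None,fx=3.7,fy=3.7,interpolation=2);cv2.imwrite("pics/a.png",a)
b=cv2.resize(b,None,fx=5,fy=5,interpolation=2);cv2.imwrite("pics/b.png",b)
E
```

```text
(no output)
```

View pics/a.png

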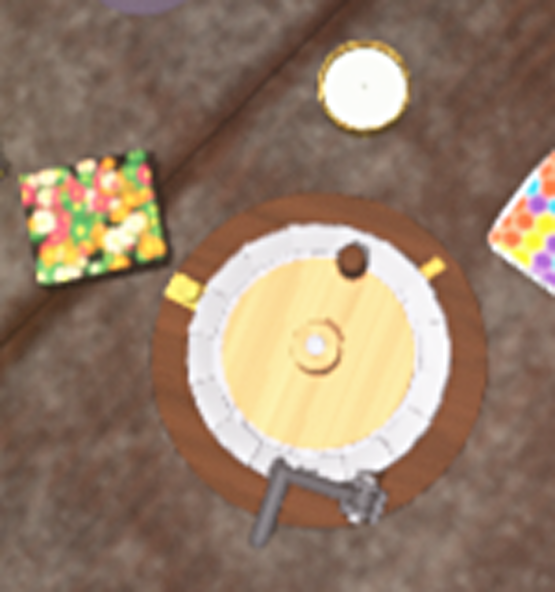

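View pics/b.png

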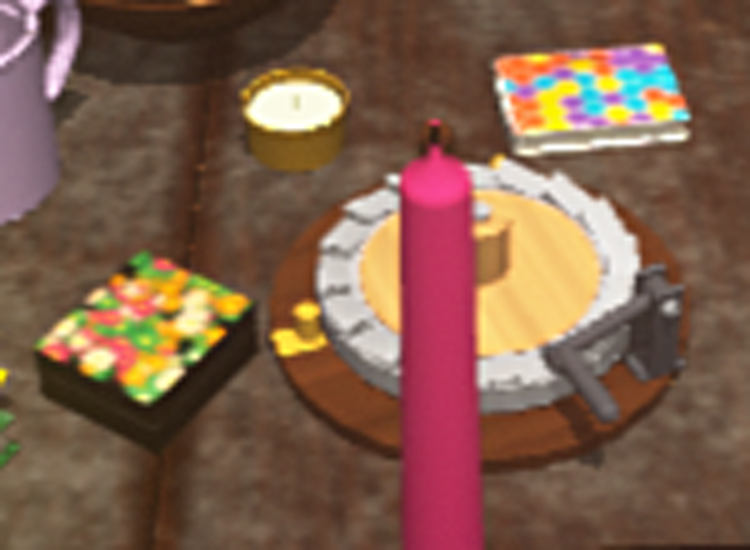

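```bash
cat >> h.py <<'E'
def loc(s,P): # stand local -> world
    c,n=np.cos(s[2]),np.sin(s[2]);P=np.atleast_2d(P)
    return np.c_[s[0]+c*P[:,0]-n*P[:,1],s[1]+n*P[:,0]+c*P[:,1],P[:,2]]
def pin(a,l=0.024):
    return np.array([-.066-l,-.048+.046*np.cos(a-.384),.049+.046*np.sin(a-.384)])
def knob(q,z=.056): return np.array([-.048*np.sin(q),.048*np.cos(q),z])
E
python3 - <<'E'
from h import *
from scipy.optimize import least_squares
pt=r.snapshot("top");ps=r.snapshot("scene");save(pt,"top1")
T=lambda a,b:np.array([a/3.7+225,b/3.7+140]);S=lambda a,b:np.array([a/5+230,b/5+180])
def res(v,full=False):
    s,q,a,l=v[:3],v[3],v[4],v[5]
    L=np.array([[0,0,.062],knob(q,.063),pin(a,l),[-.066,-.048,.049],[.0,0,.01]])
    W=loc(s,L)
    e1=proj(pt,W)-[T(315,345),T(352,260),T(261,535),T(365,498),T(320,360)]
    e2=proj(ps,W[[0,2,3]])-[S(482,214),S(605,405),S(660,290)]
    e=np.r_[e1.ravel(),e2.ravel()]
    if full: print(np.round(e.reshape(-1,2),1).tolist())
    return e
for y0 in (0,.3,-.3):
    f=least_squares(res,[.53,.255,y0,-1.7,.05,.038]);print(np.round(f.x,4),f.cost)
res(f.x,1);s=f.x
for p,u,n in ((pt,T(442,262),"peg"),(ps,S(497,161),"peg")):
    w=ray(p,u,.019);d=w[:2]-s[:2];print(n,w,np.hypot(*d),np.arctan2(d[1],d[0])-s[2])
w=ray(pt,T(183,290),.028);d=w[:2]-s[:2];print("stop",w,np.hypot(*d),np.arctan2(d[1],d[0])-s[2])
w=ray(ps,S(307,308),.028);d=w[:2]-s[:2];print("stop",w,np.hypot(*d),np.arctan2(d[1],d[0])-s[2])
print("pin",loc(s,pin(s[4])),"knob",loc(s,knob(s[3])))
print(r.get_obs()["time"])
E
```

```text
[ 0.5379  0.2564 -0.3508 -1.65    0.0469  0.0331] 3.4475354690231352
[ 0.5379  0.2564 -0.3508 -1.65    0.0469  0.0331] 3.4475354689910995
[ 0.5379  0.2564 -0.3508 -1.65    0.0469  0.0331] 3.447535469035755
[[-0.2, 0.2], [-0.1, 0.3], [0.2, 0.1], [-1.0, 0.7], [-0.5, -0.6], [-0.0, -2.0], [0.5, -0.4], [0.1, -0.4]]
peg [0.58745962 0.1883018  0.019     ] 0.08427791217783401 -0.5907016624964023
peg [0.58717322 0.19210673 0.019     ] 0.08105823997907552 -0.5659258361433205
stop [0.57373279 0.32780737 0.028     ] 0.07988490038987407 1.4557438639971352
stop [0.57272102 0.32649363 0.028     ] 0.07825732562920415 1.459755215679401
pin [[0.45175602 0.28304922 0.03378695]] knob [[0.58148471 0.23642708 0.056     ]]
1.3
```

View pics/top0.png

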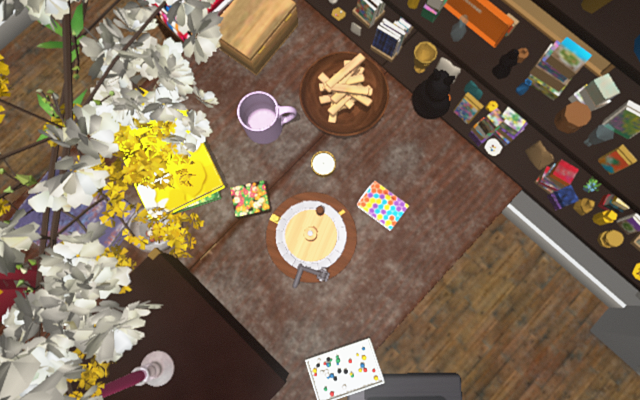

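View pics/scene0.png

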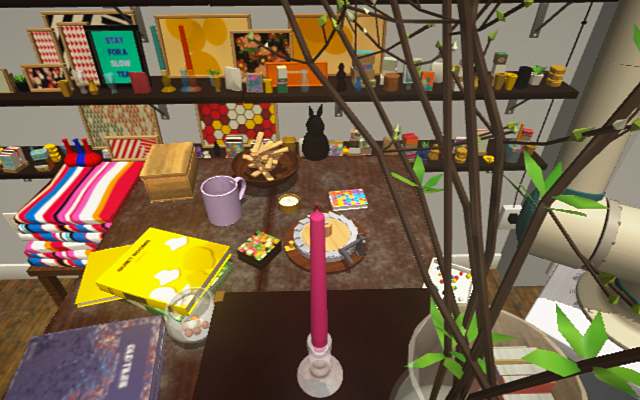

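```bash
python3 - <<'E'
from h import *
p=r.snapshot("top")
for z in (0,.1,.2,.3):
    print(z,[np.round(ray(p,u,z)[:2],3).tolist() for u in ((287,375),(165,252),(430,375),(520,190),(152,370))])
print(r.get_obs()["contact_force"])
E
```

```text
0 [[0.273, 0.307], [0.514, 0.553], [0.269, 0.033], [0.626, -0.172], [0.287, 0.568]]
0.1 [[0.288, 0.298], [0.505, 0.519], [0.285, 0.052], [0.605, -0.133], [0.3, 0.533]]
0.2 [[0.303, 0.289], [0.495, 0.485], [0.3, 0.071], [0.585, -0.093], [0.314, 0.498]]
0.3 [[0.318, 0.28], [0.486, 0.452], [0.315, 0.09], [0.564, -0.053], [0.328, 0.462]]
[-0.61645717  0.29162408 -0.34324256]
```

```bash
cat >> h.py <<'E'
def row(pos,ang,ob=None):
    "row (units 30mm, rad) to TCP pos, tool z down, tool y at world angle ang"
    o=ob or r.get_obs();R0=R.from_quat(o["ee_rot"])
    y=np.array([np.cos(ang),np.sin(ang),0]);z=np.array([0,0,-1.]);x=np.cross(y,z)
    R1=R.from_matrix(np.c_[x,y,z])
    return np.round(R0.inv().apply(np.array(pos)-o["ee_pos"])/.03,2).tolist(),np.round((R0.inv()*R1).as_rotvec(),3).tolist()
S0=np.array([0.5379,0.2564,-0.3508])
E
python3 - <<'E'
from h import *
pt=r.snapshot("top");ps=r.snapshot("scene")
from scipy.optimize import least_squares
f=least_squares(lambda P:np.r_[(proj(pt,P)-[287,375]).ravel(),(proj(ps,P)-[408,292]).ravel()],[.3,.3,.1]);print("A",f.x,f.cost)
f=least_squares(lambda P:np.r_[(proj(pt,P)-[165,252]).ravel(),(proj(ps,P)-[222,290]).ravel()],[.3,.3,.1]);print("B",f.x,f.cost)
print(row([.4518,.283,.205],np.pi/2+S0[2]))
E
```

```text
A [0.29610303 0.30584757 0.08055707] 47.5923444083861
B [0.50967726 0.52388725 0.10078635] 12.176633977587423
([17.48, -22.34, 0.01], [0.0, 0.0, -2.411])
```

```bash
python3 -m creep '{"targets":[[0.4,17.48,-22.34,0,0,0,-2.411],[0.4,17.48,-22.34,0,0,0,-2.411],[0.4,17.48,-22.34,0,0,0,-2.411],[0.4,17.48,-22.34,0,0,0,-2.411],[0.4,17.48,-22.34,0,0,0,-2.411],[0.4,17.48,-22.34,0,0,0,-2.411],[0.4,17.48,-22.34,0,0,0,-2.411],[0.4,17.48,-22.34,0,0,0,-2.411],[0.4,17.48,-22.34,0,0,0,-2.411],[0.4,17.48,-22.34,0,0,0,-2.411],[0.4,17.48,-22.34,0,0,0,-2.411],[0.4,17.48,-22.34,0,0,0,-2.411],[0.4,17.48,-22.34,0,0,0,-2.411],[0.4,17.48,-22.34,0,0,0,-2.411],[0.4,17.48,-22.34,0,0,0,-2.411],[0.4,17.48,-22.34,0,0,0,-2.411],[0.4,17.48,-22.34,0,0,0,-2.411],[0.4,17.48,-22.34,0,0,0,-2.411],[0.4,17.48,-22.34,0,0,0,-2.411],[0.4,17.48,-22.34,0,0,0,-2.411]]}' 5
python3 - <<'E'
from h import *
print(row([.4518,.283,.15],np.pi/2+S0[2]),r.get_obs()["joint_pos"])
E
```

```text
time: 3.12
ee_pos: [0.4469, 0.2682, 0.2056]
ee_rot: [0.172, 0.985, -0.0, 0.0]
contact_force: [0.1, -1.1, -0.0]
gripper_width: 0.0375
grip_force: 0.0
([0.01, 0.52, 1.85], [0.0, 0.001, 0.006]) [ 4.07251587e-01  1.94414092e-01  1.61629195e+00 -4.30126450e-04
  1.33037063e+00 -8.18278695e-01]
```

```bash
python3 -m creep '{"targets":[[0.4,0,0.52,1.0,0,0,0],[0.4,0,0.52,1.85,0,0,0],[0.4,0,0.52,1.85,0,0,0],[0.4,0,0.52,1.85,0,0,0]]}'
python3 - <<'E'
from h import *
p=r.snapshot("wrist");f=p["frame"];save(p,"w1")
print(np.round(p["cam_to_world"],3).tolist(),np.round(p["camera_matrix"],1).tolist())
for t in ("pawl_pin","pawl","pawl_hinge","reel_knob"):
    for d in r.find_in(p,t)[:2]: print(t,round(d["score"],2),np.round(d["bbox"]))
s=S0
print(np.round(proj(p,loc(s,[pin(.047),pin(.047,.033),pin(.047,0),[-.066,-.048,.049],[0,0,.062],knob(-1.65,.07)]))))
print(row([.4518,.283,.13],np.pi/2+S0[2]))
E
```

```text
time: 3.45
ee_pos: [0.451, 0.2801, 0.1489]
ee_rot: [0.174, 0.985, -0.001, -0.002]
contact_force: [0.1, -0.2, -0.2]
gripper_width: 0.0377
grip_force: 0.0
[[0.343, -0.911, -0.23, 0.384], [0.939, 0.332, 0.087, 0.304], [-0.003, -0.246, 0.969, 0.329], [0.0, 0.0, 0.0, 1.0]] [[301.4, 0.0, 319.9], [0.0, 301.4, 208.7], [0.0, 0.0, 1.0]]
pawl_pin 0.84 [276. 190.  59.  46.]
pawl 0.55 [276. 188.  59.  51.]
pawl_hinge 0.94 [248. 187. 160. 168.]
reel_knob 0.73 [282. 219. 110. 134.]
[[324. 205.]
 [324. 196.]
 [324. 228.]
 [280. 232.]
 [329. 300.]
 [325. 347.]]
([0.08, 0.07, 0.73], [0.002, 0.003, -0.001])
```

View pics/w1.png

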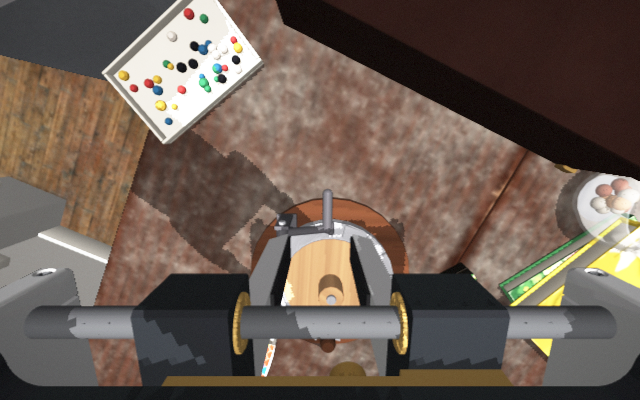

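```bash
python3 - <<'E'
from h import *
from scipy.optimize import least_squares
pt=r.snapshot("top");ps=r.snapshot("scene");pw=r.snapshot("wrist")
T=lambda a,b:np.array([a/3.7+225,b/3.7+140]);S=lambda a,b:np.array([a/5+230,b/5+180])
def res(v,full=False):
    s,q,a,l=v[:3],v[3],v[4],v[5]
    L=np.array([[0,0,.062],knob(q,.063),pin(a,l),[-.066,-.048,.049],[.0,0,.01],pin(a,.003),knob(q,.07)])
    W=loc(s,L)
    e1=proj(pt,W[:5])-[T(315,345),T(352,260),T(261,535),T(365,498),T(320,360)]
    e2=proj(ps,W[[0,2,3]])-[S(482,214),S(605,405),S(660,290)]
    e3=proj(pw,W[[0,2,5,6]])-[(331,300),(328,191),(329,229),(328,347)]
    e=np.r_[e1.ravel(),e2.ravel(),e3.ravel()]
    if full: print(np.round(e.reshape(-1,2),1).tolist())
    return e
f=least_squares(res,[.53,.255,-.3,-1.7,.05,.038],loss="soft_l1");print(np.round(f.x,4),f.cost);res(f.x,1)
s=f.x;print("pin",loc(s,pin(s[4])),row(loc(s,pin(s[4])+[-0.002,0,-.015])[0],np.pi/2+s[2]))
for p in (pw,):
    g=r.get_obs();print(g["time"],g["ee_pos"])
E
```

```text
[ 0.541   0.2562 -0.3656 -1.5826  0.2468  0.04  ] 16.30953317598511
[[-0.1, -1.4], [-1.3, -1.8], [-3.1, 1.2], [-1.6, -0.8], [-0.4, -2.2], [-1.0, -2.7], [-0.3, -1.5], [-1.3, -0.8], [-2.3, -0.8], [-0.0, 0.2], [-1.8, -1.6], [-0.6, -1.3]]
pin [[0.45606497 0.28613416 0.04271072]] ([0.03, 0.22, 4.11], [0.001, 0.001, 0.014])
3.85 [0.45268653 0.28027848 0.15102903]
```

```bash
python3 -m creep '{"targets":[[0.4,0.05,0.16,1.2,0,0,0],[0.4,0.05,0.16,2.4,0,0,0],[0.4,0.05,0.16,3.2,0,0,0],[0.4,0.05,0.16,3.2,0,0,0]]}'
python3 - <<'E'
from h import *
p=r.snapshot("wrist");save(p,"w2");o=r.get_obs();print(o["ee_pos"],o["contact_force"],row([.4535,.285,.018],np.pi/2-.355))
E
```

```text
time: 4.18
ee_pos: [0.4488, 0.2837, 0.0499]
ee_rot: [0.175, 0.985, -0.003, -0.004]
contact_force: [-0.8, -1.0, -0.1]
gripper_width: 0.0373
grip_force: 0.0
[0.45065833 0.28450782 0.05227261] [ 0.82512707  1.01306234 -0.53545166] ([-0.09, 0.05, 1.14], [-0.004, -0.004, 0.004])
```

View pics/w2.png

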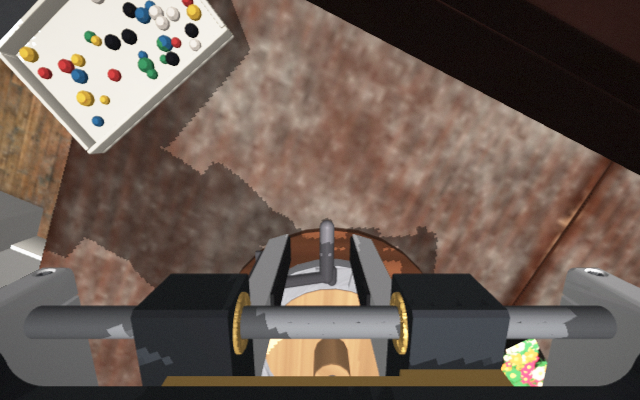

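```bash
python3 - <<'E'
from h import *
p=r.snapshot("wrist");o=r.get_obs();print(o["ee_pos"],proj(p,o["ee_pos"]))
Rt=R.from_quat(o["ee_rot"])
for u in ((327,221),(327,280)): 
    w=ray(p,u,.034);print(w,Rt.inv().apply(w-o["ee_pos"])/.03)
E
```

```text
[0.45240816 0.28537708 0.05405042] [[324.06456615 250.52187165]]
[0.44045397 0.29205009 0.034     ] [0.45027863 0.0722749  0.6685589 ]
[0.48224478 0.27703454 0.034     ] [-1.02991024  0.08137628  0.66769693]
```

```bash
python3 -m creep '{"targets":[[0.4,0,0.08,0.6,0,0,0],[0.4,0,0.08,1.1,0,0,0],[0.4,0,0.08,1.1,0,0,0],[0.2,0,0.08,1.1,0,0,0],[0,0,0.08,1.1,0,0,0],[0,0,0.08,1.1,0,0,0],[0,0,0.08,1.1,0,0,0]]}' 5
python3 - <<'E'
from h import *
o=r.get_obs();print(o["ee_pos"],o["contact_force"],o["gripper_width"],o["grip_force"],o["joint_pos"])
E
```

```text
time: 4.87
ee_pos: [0.4541, 0.2882, 0.0222]
ee_rot: [0.175, 0.985, 0.001, 0.001]
contact_force: [0.4, -0.4, -0.7]
gripper_width: 0.0145
grip_force: 0.0
[0.45414212 0.28816079 0.02224924] [ 0.37936363 -0.44265665 -0.74723699] 0.014534193651943745 0.0 [ 4.36082676e-01  3.87714127e-01  1.84741797e+00 -1.08362304e-04
  9.03949450e-01 -7.83788963e-01]
```

```bash
python3 -m creep '{"targets":[[0,0,0,0,0,0,0],[0,0,0,0,0,0,0],[0,0,0,0,0,0,0],[0,0,0.07,-0.25,0,0,0],[0,0,0.09,-0.5,0,0,0],[0,0,0.05,-0.77,0,0,0],[0,0,0,-1.03,0,0,0],[0,0,-0.12,-1.27,0,0,0],[0,0,-0.27,-1.49,0,0,0],[0,0,-0.27,-1.49,0,0,0]]}' 6
```

```text
time: 5.7
ee_pos: [0.4487, 0.2771, 0.0653]
ee_rot: [0.174, 0.985, -0.003, -0.001]
contact_force: [0.2, -6.1, -6.4]
gripper_width: 0.0097
grip_force: 6.0
```

```bash
python3 -m creep '{"targets":[[0,0,-0.12,-0.02,0,0,0],[0,0,-0.23,-0.06,0,0,0],[0,0,-0.34,-0.14,0,0,0],[0,0,-0.45,-0.21,0,0,0],[0,0,-0.57,-0.27,0,0,0],[0,0,-0.69,-0.33,0,0,0],[0,0,-0.82,-0.37,0,0,0],[0,0,-0.95,-0.40,0,0,0],[0,0,-0.95,-0.40,0,0,0]]}'
```

```text
time: 6.45
ee_pos: [0.4402, 0.2523, 0.0779]
ee_rot: [0.175, 0.985, -0.001, -0.0]
contact_force: [-2.8, 1.3, 4.6]
gripper_width: 0.0094
grip_force: 6.0
```

```bash
python3 -m creep '{"targets":[[0,0,-0.13,-0.05,0,0,0],[0,0,-0.27,-0.07,0,0,0],[0,0,-0.4,-0.07,0,0,0],[0,0,-0.53,-0.05,0,0,0],[0,0,-0.64,-0.02,0,0,0],[0,0,-0.74,0,0,0,0],[0,0,-0.83,0.03,0,0,0],[0,0,-0.9,0.06,0,0,0],[0,0,-0.9,0.06,0,0,0],[0,0,-0.9,0.06,0,0,0]]}'
python3 - <<'E'
from h import *
p=r.snapshot("wrist");save(p,"w3");o=r.get_obs();print(o["ee_pos"],o["contact_force"],o["gripper_width"])
for a in (2.1,2.3,2.45): print(a,loc([.5385,.2565,-.355],pin(a)),proj(p,loc([.5385,.2565,-.355],pin(a,.038))))
E
```

```text
time: 7.28
ee_pos: [0.4313, 0.2277, 0.0757]
ee_rot: [0.175, 0.985, -0.0, -0.0]
contact_force: [-0.4, 0.6, -0.5]
gripper_width: 0.0096
grip_force: 6.0
[0.43138272 0.22775488 0.07577985] [-0.61139747 -1.02624803  0.03377397] 0.009652920085130285
2.1 [[0.43511394 0.2365352  0.09451592]] [[339.15201704 237.51258228]]
2.3 [[0.43201693 0.22818082 0.0922863 ]] [[323.36335785 236.11261777]]
2.45 [[0.42982926 0.22227943 0.08947411]] [[312.49868701 234.43533187]]
```

View pics/w3.png

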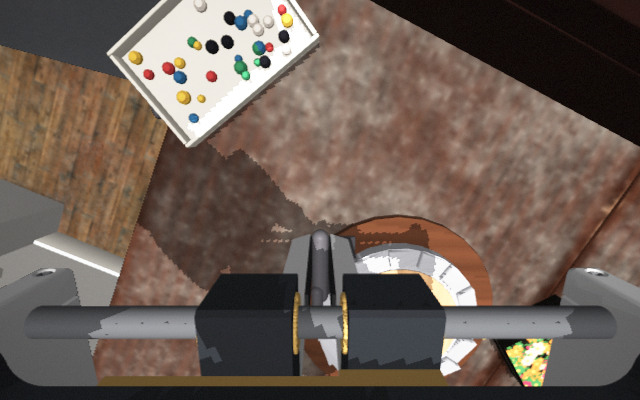

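```bash
python3 -m creep '{"targets":[[0,0,-0.12,0.05,0,0,0],[0,0,-0.15,0.06,0,0,0],[0.15,0,-0.15,0.06,0,0,0],[0.3,0,-0.15,0.06,0,0,0],[0.35,0,-0.15,0.06,0,0,0],[0.35,0,-0.15,0.06,0,0,0],[0.35,0,-0.15,0.06,0,0,0],[0.35,0,-0.15,-1,0,0,0],[0.35,0,-0.15,-2,0,0,0],[0.35,0,-0.15,-3,0,0,0],[0.35,0,-0.15,-3,0,0,0]]}'
python3 - <<'E'
from h import *
p=r.snapshot("wrist");save(p,"w4");p2=r.snapshot("top");o=r.get_obs();print(o["ee_pos"],o["contact_force"],o["gripper_width"])
a=p["frame"][170:400,150:500];b=cv2.resize(p2["frame"][170:300,250:380],None,fx=3,fy=3)
c=np.zeros((390,760,3),np.uint8);c[:230,:350]=a;c[:,360:750]=b;cv2.imwrite("pics/w4c.png",c[:,:,::-1])
for a in (2.3,2.45): print(a,proj(p,loc([.5385,.2565,-.355],pin(a,.038))),proj(p2,loc([.5385,.2565,-.355],pin(a,.038))))
print(row([.5826,.2376,.155],-.08))
E
```

```text
time: 8.25
ee_pos: [0.4336, 0.225, 0.1713]
ee_rot: [0.174, 0.985, 0.003, 0.005]
contact_force: [1.2, 0.8, 0.8]
gripper_width: 0.0332
grip_force: 0.0
[0.43052296 0.22396314 0.16682144] [ 0.31284249 -0.6720515  -1.03206452] 0.03275380193988512
2.3 [[323.53686666 195.49360374]] [[323.19093329 297.17197488]]
2.45 [[316.37065841 194.78869507]] [[326.52410303 298.34777818]]
([-4.6, 2.17, 0.41], [0.003, 0.001, 1.3])
```

View pics/w4c.png

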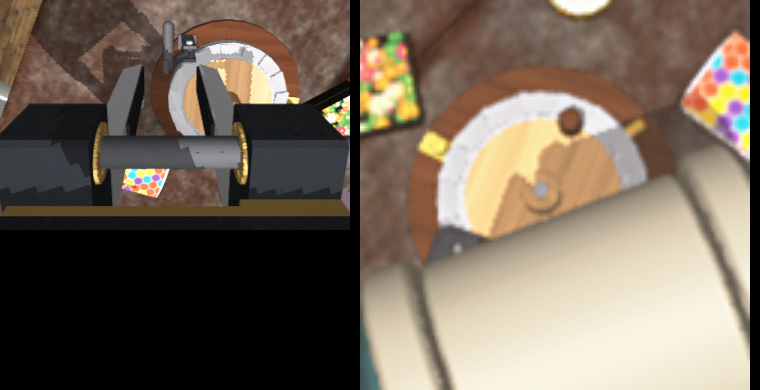

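```bash
python3 -m creep '{"targets":[[0.4,-4.6,2.17,0,0,0,1.3],[0.4,-4.6,2.17,0,0,0,1.3],[0.4,-4.6,2.17,0,0,0,1.3],[0.4,-4.6,2.17,0,0,0,1.3],[0.4,-4.6,2.17,0,0,0,1.3],[0.4,-4.6,2.17,0,0,0,1.3],[0.4,-4.6,2.17,0,0,0,1.3],[0.4,-4.6,2.17,0,0,0,1.3],[0.4,-4.6,2.17,0.4,0,0,1.3],[0.4,-4.6,2.17,0.4,0,0,1.3],[0.4,-4.6,2.17,0.4,0,0,1.3],[0.4,-4.6,2.17,0.4,0,0,1.3],[0.4,-4.6,2.17,0.4,0,0,1.3]]}'
python3 - <<'E'
from h import *
p=r.snapshot("wrist");save(p,"w5");o=r.get_obs();print(o["ee_pos"],o["joint_pos"])
s=[.5385,.2565,-.355]
print(proj(p,loc(s,[knob(-1.62,.07),[0,0,.062]])),[(d["bbox"],d["score"]) for d in r.find_in(p,"reel_knob")[:2]])
cv2.imwrite("pics/w5c.png",cv2.resize(p["frame"][170:400,170:500],None,fx=2,fy=2)[:,:,::-1])
E
```

```text
time: 9.43
ee_pos: [0.5809, 0.2372, 0.1521]
ee_rot: [0.734, 0.679, -0.001, -0.001]
contact_force: [-0.1, 0.7, -0.3]
gripper_width: 0.0376
grip_force: 0.0
[0.58109925 0.23729027 0.15252402] [ 2.77009827e-01  3.87438734e-01  1.46993287e+00 -2.00866154e-04
  1.28659046e+00  3.55639332e-01]
[[322.12436363 211.61709447]
 [272.28869372 193.05319362]] [([207.3, 111.0, 135.8, 135.3], 0.62), ([124.9, 212.2, 78.0, 53.2], 0.4)]
```

View pics/w5c.png

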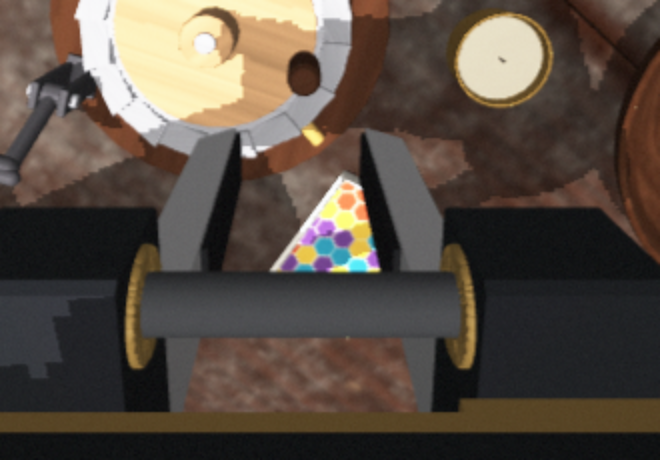

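```bash
python3 -m creep '{"targets":[[0.4,0,0.05,1.2,0,0,0],[0.4,0,0.05,2.4,0,0,0],[0.4,0,0.05,3.2,0,0,0],[0.4,0,0.05,3.7,0,0,0],[0.4,0,0.05,3.7,0,0,0],[0.2,0,0.05,3.7,0,0,0],[0.1,0,0.05,3.7,0,0,0],[0,0,0.05,3.7,0,0,0],[0,0,0.05,3.7,0,0,0],[0,0,0.05,3.7,0,0,0],[0,0,0.05,3.7,0,0,0],[0,0,0.05,3.7,0,0,0]]}' 25
python3 - <<'E'
from h import *
o=[]
for _ in range(4): r.snapshot("wrist");q=r.get_obs();o.append(np.r_[q["ee_pos"],q["contact_force"]])
print(np.round(o,4))
s=[.5385,.2565,-.355]
P=np.mean(o,0)[:3];d=P[:2]-s[:2];print(np.hypot(*d),np.arctan2(d[1],d[0])-s[2]-np.pi/2)
E
```

```text
time: 10.53
ee_pos: [0.5825, 0.2377, 0.0443]
ee_rot: [0.735, 0.678, -0.0, -0.0]
contact_force: [-5.2, 0.9, 6.2]
gripper_width: 0.0153
grip_force: 25.0
[[ 0.5825  0.2377  0.0443 -3.8615  0.7369  6.0828]
 [ 0.5825  0.2377  0.0443 -4.1547  0.9035  7.1268]
 [ 0.5825  0.2377  0.0443 -4.6384  0.9465  6.2251]
 [ 0.5824  0.2377  0.0443 -4.0134  0.0681  5.7955]]
0.04780752346810859 -1.6195591851304123
```

```bash
cat > arc.py <<'E'
import numpy as np
from scipy.spatial.transform import Rotation as R
def arc(phis,phi0,ang=-.08,k=1.6):
    ty=np.array([np.cos(ang),np.sin(ang)]);tx=np.array([-ty[1],ty[0]])
    for p in phis:
        d=k*np.array([np.cos(p)-np.cos(phi0),np.sin(p)-np.sin(phi0)]);print(round(p,3),round(d@tx,2),round(d@ty,2))
E
python3 -c "
from arc import *
arc(np.linspace(-.404,1.25,20)[1:],-.404)"
```

```text
-0.317 0.13 0.04
-0.23 0.27 0.07
-0.143 0.41 0.08
-0.056 0.55 0.08
0.031 0.69 0.07
0.118 0.82 0.05
0.205 0.96 0.02
0.292 1.09 -0.03
0.379 1.22 -0.08
0.467 1.34 -0.15
0.554 1.46 -0.23
0.641 1.57 -0.31
0.728 1.67 -0.41
0.815 1.76 -0.52
0.902 1.84 -0.63
0.989 1.91 -0.75
1.076 1.97 -0.87
1.163 2.02 -1.0
1.25 2.06 -1.14
```

```bash
python3 -m creep '{"targets":[[0,0,0,-0.1,0,0,0],[0,0.13,0.04,-0.1,0,0,0],[0,0.27,0.07,-0.1,0,0,0],[0,0.41,0.08,-0.1,0,0,0],[0,0.55,0.08,-0.1,0,0,0],[0,0.55,0.08,-0.1,0,0,0]]}'
```

```text
time: 11.23
ee_pos: [0.5863, 0.2543, 0.0446]
ee_rot: [0.735, 0.678, -0.001, -0.001]
contact_force: [-1.0, -0.6, -13.9]
gripper_width: 0.0153
grip_force: 25.0
```

```bash
python3 -m creep '{"targets":[[0,0.14,-0.01,0.07,0,0,0],[0,0.27,-0.03,0.07,0,0,0],[0,0.41,-0.06,0.07,0,0,0],[0,0.54,-0.11,0.07,0,0,0],[0,0.67,-0.16,0.07,0,0,0],[0,0.79,-0.23,0.07,0,0,0],[0,0.91,-0.31,0.07,0,0,0],[0,1.02,-0.39,0.07,0,0,0],[0,1.12,-0.49,0.07,0,0,0],[0,1.21,-0.60,0.07,0,0,0],[0,1.29,-0.71,0.07,0,0,0],[0,1.29,-0.71,0.07,0,0,0]]}'
```

```text
time: 12.23
ee_pos: [0.5691, 0.2942, 0.0444]
ee_rot: [0.735, 0.679, 0.0, 0.001]
contact_force: [-1.4, -4.2, -3.1]
gripper_width: 0.0152
grip_force: 25.0
```

```bash
python3 -m creep '{"targets":[[0,0.07,-0.12,0,0,0,0],[0,0.13,-0.24,0,0,0,0],[0,0.18,-0.37,0,0,0,0],[0,0.20,-0.44,0,0,0,0],[0,0.22,-0.51,0,0,0,0],[0,0.22,-0.51,0,0,0,0]]}'
python3 - <<'E'
from h import *
o=[]
for _ in range(3): r.snapshot("wrist");q=r.get_obs();o.append(np.r_[q["ee_pos"],q["contact_force"]])
print(np.round(o,4));P=np.mean(o,0);d=P[:2]-[.5385,.2565];a=np.arctan2(d[1],d[0]);print(a,np.hypot(*d),"tang",P[3:5]@[-np.sin(a),np.cos(a)])
from arc import arc
arc(np.arange(1.25,1.75,.025),1.25)
p=r.snapshot("top");cv2.imwrite("pics/t5.png",cv2.resize(p["frame"][170:300,240:380],None,fx=4,fy=4)[:,:,::-1])
E
```

```text
time: 12.73
ee_pos: [0.5547, 0.3024, 0.0444]
ee_rot: [0.735, 0.678, 0.001, 0.0]
contact_force: [0.2, -4.1, -0.9]
gripper_width: 0.0154
grip_force: 25.0
[[ 0.5547  0.3024  0.0444  0.675  -3.4684 -0.3263]
 [ 0.5547  0.3024  0.0444  0.0625 -3.4892  0.0717]
 [ 0.5547  0.3023  0.0444 -0.1419 -3.017   1.4831]]
1.2308538055805134 0.0486446925693186 tang -1.295801323145845
1.25 0.0 0.0
1.275 0.01 -0.04
1.3 0.02 -0.08
1.325 0.02 -0.12
1.35 0.03 -0.16
1.375 0.04 -0.2
1.4 0.04 -0.24
1.425 0.04 -0.28
1.45 0.04 -0.32
1.475 0.05 -0.36
1.5 0.05 -0.4
1.525 0.05 -0.44
1.55 0.04 -0.48
1.575 0.04 -0.52
1.6 0.04 -0.56
1.625 0.03 -0.6
1.65 0.03 -0.64
1.675 0.02 -0.67
1.7 0.01 -0.71
1.725 0.0 -0.75
```

View pics/t5.png

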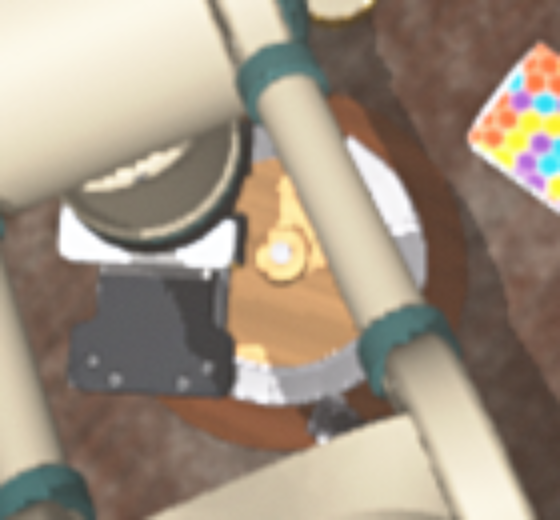

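```bash
python3 -m creep '{"targets":[[0,0,-0.04,0,0,0,0],[0,0,-0.08,0,0,0,0],[0,0,-0.12,0,0,0,0],[0,0.01,-0.16,0,0,0,0],[0,0.02,-0.2,0,0,0,0],[0,0.02,-0.24,0,0,0,0],[0,0.02,-0.24,0,0,0,0]]}'
```

```text
time: 13.52
ee_pos: [0.5475, 0.3041, 0.0444]
ee_rot: [0.735, 0.678, 0.001, -0.0]
contact_force: [1.3, 2.1, 2.5]
gripper_width: 0.0154
grip_force: 25.0
```

```bash
python3 -m creep '{"targets":[[0,0,-0.02,0,0,0,0],[0,0,-0.04,0,0,0,0],[0,0,-0.04,0,0,0,0]]}'
```

```text
time: 13.77
ee_pos: [0.5465, 0.3042, 0.0444]
ee_rot: [0.735, 0.678, 0.001, -0.0]
contact_force: [4.8, 3.5, 4.6]
gripper_width: 0.0156
grip_force: 25.0
```

```bash
python3 -m creep '{"targets":[[0,0,-0.02,0,0,0,0],[0,0,-0.04,0,0,0,0],[0,0,-0.04,0,0,0,0]]}'
```

```text
time: 14.02
ee_pos: [0.5453, 0.3043, 0.0444]
ee_rot: [0.735, 0.678, 0.001, -0.0]
contact_force: [3.6, 4.1, 5.4]
gripper_width: 0.0155
grip_force: 25.0
```

Still moving freely (1.2 mm per 1.2 mm).

```bash
python3 -m creep '{"targets":[[0,-0.01,-0.02,0,0,0,0],[0,-0.02,-0.04,0,0,0,0],[0,-0.02,-0.04,0,0,0,0]]}'
```

```text
time: 14.27
ee_pos: [0.5442, 0.3044, 0.0443]
ee_rot: [0.735, 0.678, 0.002, -0.001]
contact_force: [3.4, 6.3, 4.2]
gripper_width: 0.0154
grip_force: 25.0
```

```bash
python3 -m creep '{"targets":[[0,0,-0.02,0,0,0,0],[0,0,-0.04,0,0,0,0],[0,0,-0.04,0,0,0,0]]}'
```

```text
time: 14.52
ee_pos: [0.5429, 0.3046, 0.0444]
ee_rot: [0.735, 0.678, 0.002, -0.001]
contact_force: [2.6, 5.4, 4.5]
gripper_width: 0.0152
grip_force: 25.0
```

```bash
python3 -m creep '{"targets":[[0,0.02,-0.02,0,0,0,0],[0,0.02,-0.04,0,0,0,0],[0,0.02,-0.04,0,0,0,0]]}'
```

```text
time: 14.77
ee_pos: [0.5415, 0.3048, 0.0444]
ee_rot: [0.735, 0.678, 0.001, -0.0]
contact_force: [3.3, 4.8, 5.9]
gripper_width: 0.0151
grip_force: 25.0
```

```bash
python3 -m creep '{"targets":[[0,0,-0.02,0,0,0,0],[0,0,-0.04,0,0,0,0],[0,0,-0.04,0,0,0,0]]}'
```

```text
time: 15.02
ee_pos: [0.5413, 0.3048, 0.0444]
ee_rot: [0.735, 0.678, 0.002, 0.0]
contact_force: [4.1, 5.1, 3.7]
gripper_width: 0.0154
grip_force: 25.0
```

```bash
python3 -m creep '{"targets":[[0,0,-0.01,0,0,0,0],[0,0,-0.02,0,0,0,0],[0,0,-0.02,0,0,0,0]]}'
```

```text
time: 15.27
ee_pos: [0.5413, 0.3048, 0.0444]
ee_rot: [0.735, 0.678, 0.002, 0.001]
contact_force: [5.0, 4.4, 3.3]
gripper_width: 0.0155
grip_force: 25.0
```

```bash
python3 -m creep '{"targets":[[0,0,-0.02,0,0,0,0],[0,0,-0.03,0,0,0,0],[0,0,-0.04,0,0,0,0],[0,0,-0.04,0,0,0,0]]}'
```

```text
time: 15.6
ee_pos: [0.5412, 0.3048, 0.0444]
ee_rot: [0.735, 0.678, 0.003, 0.001]
contact_force: [7.0, 3.6, 2.3]
gripper_width: 0.0154
grip_force: 25.0
```

```bash
python3 -m creep '{"targets":[[0,0,-0.02,0,0,0,0],[0,0,-0.04,0,0,0,0],[0,0,-0.06,0,0,0,0],[0,0,-0.06,0,0,0,0]]}'
```

```text
time: 15.93
ee_pos: [0.541, 0.3048, 0.0444]
ee_rot: [0.735, 0.678, 0.004, 0.002]
contact_force: [10.0, 4.1, -0.3]
gripper_width: 0.0155
grip_force: 25.0
```

```bash
python3 -m creep '{"targets":[[0,0,-0.01,0,0,0,0],[0,0,-0.01,0,0,0,0],[0,0,-0.01,0,0,0,0],[0,0,-0.01,0,0,0,0],[0,0,-0.01,0,0,0,0],[0,0,-0.01,0,0,0,0],[0,0,-0.01,0,0,0,0],[0,0,-0.01,0,0,0,0],[0,0,-0.01,0,0,0,0]]}'
```

```text
time: 16.68
ee_pos: [0.5409, 0.3049, 0.0444]
ee_rot: [0.735, 0.678, 0.004, 0.002]
contact_force: [10.3, 3.0, -0.4]
gripper_width: 0.0154
grip_force: 25.0
```

```bash
python3 -m creep '{"targets":[[0,0,0.04,0,0,0,0],[0,0,0.08,0,0,0,0],[0,0,0.12,0,0,0,0],[0,0,0.12,0,0,0,0]]}'; python3 -m creep '{"targets":[[0.15,0,0,0,0,0,0],[0.3,0,0,0,0,0,0],[0.4,0,0,0,0,0,0],[0.4,0,0,0,0,0,0],[0.4,0,0,0,0,0,0],[0.4,0,0,-1,0,0,0],[0.4,0,0,-2,0,0,0],[0.4,0,0,-3,0,0,0],[0.4,0,0,-4,0,0,0],[0.4,0,0,-4,0,0,0]]}'
python3 - <<'E'
from h import *
s=[.5385,.2565,-.355];P=loc(s,pin(2.43));print(P,row([P[0,0],P[0,1],.165],np.pi/2-.355),r.get_obs()["ee_pos"])
E
```

```text
time: 17.02
ee_pos: [0.5412, 0.3048, 0.0444]
ee_rot: [0.735, 0.678, 0.002, 0.0]
contact_force: [4.5, 3.5, 3.6]
gripper_width: 0.0149
grip_force: 25.0
time: 17.85
ee_pos: [0.542, 0.3045, 0.1696]
ee_rot: [0.735, 0.678, 0.004, 0.002]
contact_force: [0.3, 0.6, 0.1]
gripper_width: 0.0373
grip_force: 0.0
[[0.43011213 0.22304249 0.08990318]] ([-3.01, -3.5, 0.11], [0.01, 0.002, -1.296]) [0.54200817 0.30453396 0.16959078]
```

```bash
python3 -m creep '{"targets":[[0.4,-3.01,-3.5,0,0.01,0,-1.296],[0.4,-3.01,-3.5,0,0.01,0,-1.296],[0.4,-3.01,-3.5,0,0.01,0,-1.296],[0.4,-3.01,-3.5,0,0.01,0,-1.296],[0.4,-3.01,-3.5,0,0.01,0,-1.296],[0.4,-3.01,-3.5,0,0.01,0,-1.296],[0.4,-3.01,-3.5,0,0.01,0,-1.296],[0.4,-3.01,-3.5,0,0.01,0,-1.296],[0.4,-3.01,-3.5,0,0.01,0,-1.296],[0.4,-3.01,-3.5,0,0.01,0,-1.296],[0.4,-3.01,-3.5,0,0.01,0,-1.296],[0.4,-3.01,-3.5,0,0.01,0,-1.296],[0.4,-3.01,-3.5,0,0.01,0,-1.296]]}' 6
python3 - <<'E'
from h import *
s=[.5385,.2565,-.355]
p=r.snapshot("wrist");pt=r.snapshot("top");save(p,"w6");save(pt,"t6")
for n in ("pawl_pin","pawl","reel"): print(n,[(np.round(d["bbox"]).tolist(),round(d["score"],2)) for d in r.find_in(p,n)[:2]])
print(proj(p,loc(s,[pin(2.43,.038),pin(2.43,.002)])))
# dark-steel pixels near the pin vs. the previous picture w4
w4=cv2.imread("pics/w4.png");w6=cv2.imread("pics/w6.png")
t=w4[180:240,305:350];m=cv2.matchTemplate(w6[150:280,260:400],t,cv2.TM_CCOEFF_NORMED);_,v,_,l=cv2.minMaxLoc(m);print("match",v,l[0]+260,l[1]+150,"was 305 180")
P=loc(s,pin(2.43))[0];o=r.get_obs();print(o["ee_pos"],row(P-[0,0,.017],np.pi/2-.355))
E
```

```text
time: 18.93
ee_pos: [0.4266, 0.2215, 0.1629]
ee_rot: [0.177, 0.984, -0.004, -0.004]
contact_force: [0.6, 0.1, 0.2]
gripper_width: 0.0377
grip_force: 0.0
pawl_pin [([322.0, 200.0, 32.0, 54.0], 0.73)]
pawl [([320.0, 200.0, 33.0, 53.0], 0.7)]
reel [([324.0, 219.0, 119.0, 87.0], 0.98)]
[[325.19183887 204.26224919]
 [325.05307927 243.5790117 ]]
match 0.8335911631584167 313 189 was 305 180
[0.4274844  0.22183715 0.16360671] ([-0.09, 0.09, 3.02], [-0.008, -0.006, -0.0])
```

```bash
python3 -m creep '{"targets":[[0.4,-0.09,0.09,1,0,0,0],[0.4,-0.09,0.09,2,0,0,0],[0.4,-0.09,0.09,2.6,0,0,0],[0.4,-0.09,0.09,3.0,0,0,0],[0.4,-0.09,0.09,3.0,0,0,0],[0.2,-0.09,0.09,3.0,0,0,0],[0,-0.09,0.09,3.0,0,0,0],[0,-0.09,0.09,3.0,0,0,0],[0,-0.09,0.09,3.0,0,0,0],[0,-0.09,0.09,3.0,0,0,0],[0,-0.09,0.09,3.0,0,0,0],[0,-0.09,0.09,3.0,0,0,0]]}' 6
```

```text
time: 20.18
ee_pos: [0.4315, 0.2243, 0.0746]
ee_rot: [0.177, 0.984, -0.002, -0.002]
contact_force: [0.1, 4.5, 2.8]
gripper_width: 0.0097
grip_force: 6.0
```

```bash
python3 -m creep '{"targets":[[0,0,0.09,-0.04,0,0,0],[0,0,0.19,-0.07,0,0,0],[0,0,0.29,-0.1,0,0,0],[0,0,0.39,-0.13,0,0,0],[0,0,0.53,-0.14,0,0,0],[0,0,0.66,-0.15,0,0,0],[0,0,0.79,-0.14,0,0,0],[0,0,0.93,-0.13,0,0,0],[0,0,1.06,-0.09,0,0,0],[0,0,1.18,-0.06,0,0,0],[0,0,1.31,0,0,0,0],[0,0,1.43,0.06,0,0,0],[0,0,1.43,0.06,0,0,0]]}'
```

```text
time: 21.27
ee_pos: [0.4458, 0.2642, 0.0712]
ee_rot: [0.176, 0.984, -0.003, -0.003]
contact_force: [1.5, 0.4, 1.3]
gripper_width: 0.0098
grip_force: 6.0
```

```bash
python3 -m creep '{"targets":[[0,0,0.11,0.07,0,0,0],[0,0,0.22,0.15,0,0,0],[0,0,0.32,0.24,0,0,0],[0,0,0.41,0.34,0,0,0],[0,0,0.49,0.45,0,0,0],[0,0,0.56,0.56,0,0,0],[0,0,0.62,0.68,0,0,0],[0,0,0.67,0.8,0,0,0],[0,0,0.71,0.93,0,0,0],[0,0,0.74,1.06,0,0,0],[0,0,0.76,1.2,0,0,0],[0,0,0.76,1.2,0,0,0]]}' 3
```

```text
time: 22.27
ee_pos: [0.4538, 0.2859, 0.0348]
ee_rot: [0.177, 0.984, -0.002, -0.003]
contact_force: [2.8, 5.5, 0.6]
gripper_width: 0.0127
grip_force: 3.0
```

```bash
python3 -m creep '{"targets":[[0,0,0.06,0,0,0,0],[0,0,0.12,0.03,0,0,0],[0,0,0.12,0.06,0,0,0],[0,0,0.12,0.06,0,0,0]]}' 3
python3 - <<'E'
from h import *
s=[.5385,.2565,-.355]
p=r.snapshot("wrist");save(p,"w7")
print(r.find_in(p,"pawl_pin")[:1],[(a,proj(p,loc(s,pin(a,.039))).round().tolist()) for a in (0,.2,.4)],r.get_obs()["ee_pos"])
E
```

```text
time: 22.6
ee_pos: [0.4542, 0.2876, 0.0331]
ee_rot: [0.176, 0.984, -0.004, -0.003]
contact_force: [4.2, 1.1, -0.1]
gripper_width: 0.0099
grip_force: 3.0
[{'bbox': [311.3, 235.3, 19.4, 70.2], 'score': 0.9}] [(0, [[314.0, 224.0]]), (0.2, [[318.0, 228.0]]), (0.4, [[319.0, 233.0]])] [0.45417232 0.28753864 0.03333779]
```

```bash
python3 -m creep '{"targets":[[0,0,0,0.08,0,0,0],[0,0,0,0.16,0,0,0],[0,0,-0.01,0.24,0,0,0],[0,0,-0.01,0.24,0,0,0]]}' 3
```

```text
time: 23.03
ee_pos: [0.4544, 0.2882, 0.026]
ee_rot: [0.177, 0.984, -0.002, -0.003]
contact_force: [3.5, 2.5, -1.5]
gripper_width: 0.0094
grip_force: 3.0
```

```bash
python3 -m creep '{"targets":[[0,0,-0.01,0.05,0,0,0],[0,0,-0.02,0.1,0,0,0],[0,0,-0.02,0.1,0,0,0]]}' 3
```

```text
time: 23.28
ee_pos: [0.4545, 0.2881, 0.0232]
ee_rot: [0.177, 0.984, -0.002, -0.003]
contact_force: [4.7, 4.1, -1.7]
gripper_width: 0.01
grip_force: 3.0
```

```bash
python3 -m creep '{"targets":[[0,0,0,0.04,0,0,0],[0,0,0,0.08,0,0,0],[0,0,0,0.08,0,0,0]]}' 3
python3 - <<'E'
from h import *
s=[.5385,.2565,-.355]
p=r.snapshot("wrist");save(p,"w8")
print(r.find_in(p,"pawl_pin")[:1],[(a,proj(p,loc(s,pin(a,.039))).round().tolist()) for a in (0,.1,.2,.4)],r.get_obs()["contact_force"])
w=cv2.imread("pics/w7.png");x=cv2.imread("pics/w8.png")
for im in (w,x): print(im[200:262:3,321].sum(1).tolist())
E
```

```text
time: 23.53
ee_pos: [0.4544, 0.288, 0.0208]
ee_rot: [0.177, 0.984, -0.002, -0.003]
contact_force: [4.0, 3.8, -0.6]
gripper_width: 0.0097
grip_force: 3.0
[{'bbox': [310.8, 236.9, 20.7, 70.1], 'score': 0.95}] [(0, [[312.0, 230.0]]), (0.1, [[315.0, 233.0]]), (0.2, [[316.0, 235.0]]), (0.4, [[318.0, 241.0]])] [ 3.44096036  3.70823255 -0.78881556]
[430, 444, 449, 464, 476, 445, 441, 439, 456, 296, 121, 190, 358, 453, 537, 490, 487, 481, 331, 288, 290]
[420, 431, 439, 456, 463, 484, 455, 447, 435, 394, 281, 212, 336, 430, 498, 497, 487, 483, 287, 289, 284]
```

```bash
python3 -m creep '{"targets":[[0,0,-0.02,0.03,0,0,0],[0,0,-0.03,0.06,0,0,0],[0,0,-0.03,0.06,0,0,0]]}' 3
```

```text
time: 23.88
ee_pos: [0.4541, 0.2874, 0.0191]
ee_rot: [0.177, 0.984, -0.002, -0.003]
contact_force: [4.2, 4.8, -1.3]
gripper_width: 0.0105
grip_force: 3.0
```

```bash
python3 -m creep '{"targets":[[0,0,-0.02,0.03,0,0,0],[0,0,-0.03,0.06,0,0,0],[0,0,-0.03,0.06,0,0,0]]}' 3
```

```text
time: 24.13
ee_pos: [0.4538, 0.2865, 0.0173]
ee_rot: [0.177, 0.984, -0.002, -0.003]
contact_force: [4.6, 5.7, -0.9]
gripper_width: 0.0128
grip_force: 3.0
```

```bash
python3 -m creep '{"targets":[[0,0,0.05,0,0,0,0],[0,0,0.08,0.03,0,0,0],[0,0,0.08,0.06,0,0,0],[0,0,0.08,0.06,0,0,0]]}' 3
python3 - <<'E'
from h import *
s=[.5385,.2565,-.355]
p=r.snapshot("wrist");save(p,"w9")
print(r.find_in(p,"pawl_pin")[:1],[(a,proj(p,loc(s,pin(a,.039))).round().tolist()) for a in (0,.1,.2,.4)],r.get_obs()["contact_force"])
x=cv2.imread("pics/w9.png");print(x[200:262:3,321].sum(1).tolist())
E
```

```text
time: 24.47
ee_pos: [0.454, 0.2874, 0.0153]
ee_rot: [0.176, 0.984, -0.003, -0.003]
contact_force: [4.6, 2.7, -0.1]
gripper_width: 0.0097
grip_force: 3.0
[{'bbox': [308.8, 235.6, 22.6, 70.8], 'score': 0.68}] [(0, [[313.0, 233.0]]), (0.1, [[316.0, 236.0]]), (0.2, [[317.0, 239.0]]), (0.4, [[319.0, 245.0]])] [ 3.83956017  1.424071   -1.94409296]
[409, 431, 446, 445, 454, 465, 479, 456, 444, 438, 273, 278, 323, 428, 489, 529, 489, 351, 293, 286, 289]
```

```bash
python3 -m creep '{"targets":[[0,0,0,0.03,0,0,0],[0,0,0.02,0.06,0,0,0],[0,0,0.02,0.06,0,0,0]]}' 3
```

```text
time: 24.82
ee_pos: [0.4536, 0.2872, 0.0135]
ee_rot: [0.176, 0.984, -0.004, -0.004]
contact_force: [4.0, -0.6, -1.1]
gripper_width: 0.0097
grip_force: 3.0
```

Release and rise.

```bash
python3 -m creep '{"targets":[[0.1,0,0,0,0,0,0],[0.25,0,0,0,0,0,0],[0.4,0,0,0,0,0,0],[0.4,0,0,0,0,0,0],[0.4,0,0,0,0,0,0],[0.4,0,0,-0.7,0,0,0],[0.4,0,0,-1.7,0,0,0],[0.4,0,0,-3,0,0,0],[0.4,0,0,-4.5,0,0,0],[0.4,0,0,-4.5,0,0,0],[0.4,0,0,-4.5,0,0,0]]}' 3
python3 - <<'E'
from h import *
s=[.5385,.2565,-.355]
p=r.snapshot("wrist");save(p,"w10");pt=r.snapshot("scene");save(pt,"s10")
for q in (p,pt):
    print(r.find_in(q,"pawl_pin")[:1],[(a,proj(q,loc(s,[pin(a,.039),pin(a,0)])).round().tolist()) for a in (0,.15,.4,1)])
o=r.get_obs();print(o["ee_pos"],o["contact_force"],o["gripper_width"])
# compare with the pictures before
w1=cv2.imread("pics/w1.png");w=cv2.imread("pics/w10.png")
t=w1[185:238,300:345]
m=cv2.matchTemplate(w[150:290,240:420],t,cv2.TM_CCOEFF_NORMED);_,v,_,l=cv2.minMaxLoc(m);print("wrist",v,l[0]+240,l[1]+150)
a=cv2.imread("pics/scene0.png");b=cv2.imread("pics/s10.png")
t=a[230:268,336:370];m=cv2.matchTemplate(b[215:285,322:390],t,cv2.TM_CCOEFF_NORMED);_,v,_,l=cv2.minMaxLoc(m);print("scene",v,l[0]+322,l[1]+215,"was 336 230")
E
```

```text
time: 25.73
ee_pos: [0.4566, 0.2896, 0.1517]
ee_rot: [0.176, 0.984, -0.001, -0.001]
contact_force: [-1.3, 0.2, 0.0]
gripper_width: 0.0378
grip_force: 0.0
[{'bbox': [266.0, 186.1, 62.2, 48.0], 'score': 0.69}] [(0, [[314.0, 188.0], [314.0, 225.0]]), (0.15, [[316.0, 189.0], [316.0, 227.0]]), (0.4, [[317.0, 191.0], [317.0, 230.0]]), (1, [[307.0, 197.0], [307.0, 239.0]])]
[{'bbox': [339.4, 237.0, 21.3, 27.9], 'score': 0.53}] [(0, [[353.0, 263.0], [343.0, 250.0]]), (0.15, [[352.0, 261.0], [342.0, 248.0]]), (0.4, [[352.0, 257.0], [342.0, 244.0]]), (1, [[356.0, 246.0], [346.0, 234.0]])]
[0.45357719 0.2880147  0.1467701 ] [-0.34700062 -0.26400313 -0.53179781] 0.03757915931421492
wrist 0.9291654825210571 290 182
scene 0.8762362003326416 336 230 was 336 230
```

```bash
python3 -m creep '{"targets":[[0.4,0.3,-1,-2.5,0,0,0],[0.4,0.3,-3,-2.7,0,0,0],[0.4,0.3,-9,-2.7,0,0,0],[0.4,0.3,-9,-2.7,0,0,0],[0.4,0.3,-9,-2.7,0,0,0],[0.4,0.3,-9,-2.7,0,0,0],[0.4,0.3,-9,-2.7,0,0,0],[0.4,0.3,-9,-2.7,0,0,0],[0.4,0.3,-9,-2.7,0,0,0],[0.4,0.3,-9,-2.7,0,0,0],[0.4,0.3,-9,-2.7,0,0,0]]}'
python3 - <<'E'
from h import *
s=[.5385,.2565,-.355]
p=r.snapshot("top");save(p,"t11");f=p["frame"].astype(int)
for q in (-.1,.1,.2,.27): print(q,proj(p,loc(s,knob(q,.066))).round(1).tolist())
g=f.sum(2)[205:260,278:345];m=(g<170)&(np.hypot(*np.mgrid[205:260,278:345]-np.array([234,311])[:,None,None])<27)
n,_,st,c=cv2.connectedComponentsWithStats(m.astype(np.uint8))
print([(st[i,4],c[i]+[278,205]) for i in range(1,n) if st[i,4]>5])
# brass: peg / stop
hsv=cv2.cvtColor(p["frame"],cv2.COLOR_RGB2HSV);b=((hsv[...,0]>18)&(hsv[...,0]<32)&(hsv[...,1]>150)&(hsv[...,2]>150)).astype(np.uint8)[190:290,262:360]
n,_,st,c=cv2.connectedComponentsWithStats(b);print([(st[i].tolist(),(c[i]+[262,190]).round(1)) for i in range(1,n) if st[i,4]>3])
t0=cv2.imread("pics/top0.png");t=cv2.imread("pics/t11.png")
d=cv2.absdiff(t0,t).max(2)[255:292,285:330];print("pawl region diff px>60:",(d>60).sum(),"of",d.size)
print(r.find_in(p,"pawl")[:1])
o=r.get_obs();print(o["time"],o["ee_pos"],o["contact_force"])
E
```

```text
time: 26.85
ee_pos: [0.3535, 0.0398, 0.2309]
ee_rot: [0.176, 0.984, -0.003, -0.004]
contact_force: [0.9, -0.0, -0.5]
gripper_width: 0.0375
grip_force: 0.0
-0.1 [[287.0, 222.3]]
0.1 [[285.3, 227.1]]
0.2 [[284.8, 229.5]]
0.27 [[284.6, 231.3]]
[]
[([0, 1, 3, 5, 9], array([262.9, 192.6])), ([0, 11, 7, 9, 31], array([265.2, 205.9])), ([14, 25, 4, 7, 11], array([277.4, 217.7]))]
pawl region diff px>60: 2 of 1665
[]
26.95 [0.35374672 0.0400454  0.2311442 ] [ 0.17377316  0.51699725 -1.10385854]
```

```bash
python3 - <<'E'
from h import *
s=[.5385,.2565,-.355]
p=r.snapshot("top");f=p["frame"];K=lambda q:proj(p,loc(s,knob(q,.066)))[0]
t0=cv2.imread("pics/top0.png")[:,:,::-1]
d=cv2.absdiff(t0,f).max(2);dark=((f.max(2)<110)&(d>50)).astype(np.uint8);dark[:,:270]=0;dark[:200]=0;dark[260:]=0;dark[:,350:]=0
n,_,st,c=cv2.connectedComponentsWithStats(dark);print([(st[i].tolist(),c[i].round(1)) for i in range(1,n) if st[i,4]>6])
k0=f[203:219,313:328];print("old knob place mean",t0[203:219,313:328].mean((0,1)),k0.mean((0,1)))
for i in range(222,240,2): print([int(v) for v in f[i,274:300:2].sum(1)])
hsv=cv2.cvtColor(f,cv2.COLOR_RGB2HSV)
for a in (1.2,1.25,1.3,1.343,1.4,1.457):
    print(a,[ [hsv[tuple(np.round(proj(p,loc(s,[rr*np.cos(a),rr*np.sin(a),.019]))[0]).astype(int)[::-1])].tolist()] for rr in (.076,.080)], proj(p,loc(s,[.078*np.cos(a),.078*np.sin(a),.019]))[0].round(1))
E
```

```text
[([284, 230, 6, 7, 15], array([287.1, 233.7]))]
old knob place mean [206.34166667 185.57916667 158.67083333] [241.55       229.23333333 200.18333333]
[427, 552, 648, 702, 685, 680, 681, 680, 644, 649, 646, 649, 646]
[292, 287, 687, 699, 687, 684, 702, 655, 647, 645, 642, 642, 637]
[290, 418, 728, 699, 696, 661, 558, 474, 598, 650, 643, 646, 645]
[300, 562, 699, 676, 514, 305, 308, 450, 473, 641, 648, 647, 648]
[290, 599, 684, 656, 271, 279, 288, 243, 421, 578, 618, 620, 622]
[267, 679, 689, 578, 262, 295, 302, 186, 406, 636, 619, 618, 618]
[286, 690, 691, 695, 389, 252, 238, 158, 533, 649, 640, 641, 636]
[273, 673, 697, 686, 688, 340, 224, 481, 661, 651, 648, 649, 648]
[275, 694, 703, 689, 690, 727, 653, 651, 641, 639, 640, 638, 638]
1.2 [[[11, 148, 134]], [[10, 141, 137]]] [281.4 210.8]
1.25 [[[12, 154, 121]], [[14, 143, 127]]] [280.2 212.3]
1.3 [[[20, 162, 230]], [[22, 152, 246]]] [279.  213.8]
1.343 [[[26, 147, 251]], [[23, 148, 237]]] [278.  215.2]
1.4 [[[23, 156, 220]], [[27, 134, 253]]] [276.9 217.1]
1.457 [[[29, 133, 254]], [[28, 127, 253]]] [275.8 219. ]
```

```bash
python3 -c "
from station import r
print(r.close_job())"
```

```text
the job is handed in; nothing more can be done
None
```

The job is handed in at about 27 s of the 64 s allowed. The pawl was swung over, the reel was wound back and pressed on its stop at about 4.5 N (estimated from 10 N at the knob), and the pawl was let down onto the teeth again. The final camera checks put the pawl down and the peg at the post, but the handing-in call returned no verdict.

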